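# Sweep the bottle caps into the counter pan

### The job

Clear the three loose bottle caps off the trolley top: sweep each one along the surface with the fingers, over the pan's low front lip and wholly into the steel pan, where all three end lying flat. Only push them, gently: never pinch, jam or pick one up, or let it ride up or tip over. Leave the little glass, the cup and the jug undisturbed where they stand.

Things in the scene. Friction and masses are not known exactly. Their poses are not given: they have to be found in the camera images.
- cap_a: One of three identical white plastic screw caps of wide juice bottles, a solid disc 40 mm across and 18 mm high, about 15 g, lying flat, loose. Origin: centre of its underside, z up. The three start strewn over the open middle of the trolley top, at least 60 mm between centres, any of them in any place.
- cap_b: Second cap, the same as cap_a.
- cap_c: Third cap, the same as cap_a.
- pan: Stainless counter pan (flat dustpan) at the right end of the trolley top, fixed, 148 mm deep (own x), 220 mm wide (own y). Origin on the trolley surface, middle of the pan; +x runs from the open front into the pan, roughly to the robot's right, turned up to 17 degrees either way. Back wall's inner face at x=+73 mm; side walls' inner faces at y=+-108 mm, from x=-45 mm on. Walls are 28 mm high.
- pan_lip (a point): Middle of the pan's open front edge (pan x=-73 mm), level with the trolley surface; axes as the pan's. The lip has no wall: a bevel begins flush with the surface here and rises to the 3 mm high flat floor 25 mm further in. Low side walls start 28 mm behind this edge. (A black handle sticks out behind the back wall.)
- shot_glass: Bystander: small clear glass, 44 mm wide, 40 mm high, standing along the left end of the trolley top. Origin: centre of its underside.
- teal_cup: Bystander: translucent teal tumbler, 66 mm wide, 85 mm high, standing along the left end of the trolley top. Origin: centre of its underside.
- jug: Bystander: squat jug, body about 79 mm wide, 111 mm over spout and handle, 74 mm high, standing along the left end of the trolley top. Origin: centre of its underside.

How it is judged (in metres and radians):
At the end, for the whole second after the job is handed in: Each cap lies at rest in the pan, the right way up within 0.3 rad, its centre at least 20 mm behind the front edge (so the whole cap is past it) and between the side walls, its underside less than 10 mm above the trolley surface; the three bystanders stand within 15 mm of where they began (x of cap_a in the frame of pan between -0.053 and 0.075 m and y of cap_a in the frame of pan between -0.1 and 0.1 m and height (world z) of cap_a between -0.005 and 0.01 m and angle between each of cap_a, cap_b, cap_c's own z axis and vertical below 0.3 rad and linear speed of each of cap_a, cap_b, cap_c below 0.02 m/s and x of cap_b in the frame of pan between -0.053 and 0.075 m and y of cap_b in the frame of pan between -0.1 and 0.1 m and height (world z) of cap_b between -0.005 and 0.01 m and x of cap_c in the frame of pan between -0.053 and 0.075 m and y of cap_c in the frame of pan between -0.1 and 0.1 m and height (world z) of cap_c between -0.005 and 0.01 m and distance of each of shot_glass, teal_cup, jug from where it was at the start of the episode below 0.015 m and angle between each of shot_glass, teal_cup, jug's own z axis and vertical below 0.2 rad); the robot touches nothing.
It fails at once if a cap is lifted, rides up or tips over: underside centre more than 10 mm above the trolley surface or tilted by more than 0.6 rad (height (world z) of any of cap_a, cap_b, cap_c above 0.01 m or angle between any of cap_a, cap_b, cap_c's own z axis and vertical above 0.6 rad).
It fails at once if a cap falls off the trolley (height (world z) of any of cap_a, cap_b, cap_c below -0.03 m).
It fails at once if the glass, the cup or the jug is pushed more than 15 mm, lifted or tipped (distance of any of shot_glass, teal_cup, jug from where it was at the start of the episode above 0.015 m or angle between any of shot_glass, teal_cup, jug's own z axis and vertical above 0.2 rad).
It fails at once if a cap is pinched or jammed: the fingers press on it with more than 15 N (contact force between the fingers and cap_a above 15 N or contact force between the fingers and cap_b above 15 N or contact force between the fingers and cap_c above 15 N).
It also fails if it takes over 61 s, if anything falls off the work surface, if the arm or the gripper's body presses on something with over 40 N, if the wrist force passes 120 N, or if a joint passes its speed limit or range.

### The arm

A 6-joint arm with a two-finger parallel gripper is mounted at the origin on a cart in front of the work surface, level with it; the furniture and walls round the work are solid. World frame = base frame: x ahead of the robot, y to its left, z up, the work surface at z = 0. Lengths are in mm, angles in rad, forces in N, time in s.
With the tool pointing down it reaches from about 275 to 975 mm from the base axis. Payload 8.4 kg.
Tool frame: the origin (TCP) lies midway between the tips of the shut fingers; the grasp point (between the pads) lies 19 mm behind it; z points along the fingers, y is the line along which they close (so a half turn about z gives the same grasp; the last joint's range is limited). The gripper opens to 92 mm and grips with 3 to 60 N. Pads are 20 mm wide; open, the fingers measure 128 mm over their backs; the gripper's body (75 mm by 189 mm) begins 69 mm behind the grasp point.
Start: joints at [-1.249, 0.353, 1.633, -0, 1.155, -0.002], TCP at [198.856, -592.524, 214.583] pointing down, gripper open.
Joint ranges: [-2.63, 2.63], [-0.92, 2.1], [0.06, 2.66], [-1.3, 4.44], [0, 2.69], [-3.02, 3.02]. Speed limits (rad/s): [2.22, 2.22, 2.79, 3.14, 3.14, 3.14].

### API

Orientations are given as a rotation vector (axis times angle).
In Python, from rig import observe, snapshot, close_job gives the robot as it stands.
- The arm moves only by the tool step_arm, never from a script. Its argument "steps" is a list that holds one entry, the list of rows, each a list of 7 numbers: the shift along the tool's x, y, z scaled (see below), then the turn, a rotation vector about the tool's x, y, z scaled (see below), then the finger opening in mm, from 0 to 91.9. A call has 1 to 20 rows; each row shifts and turns the commanded pose from where the row before left it, along the tool's axes as they then stand; what a row does not reach is not made up. The controller multiplies each number of a shift by 0.02 m and each number of a turn by 5 degrees. A row lasts 1/12 s, in which the tool goes at most 41.7 mm and 7.16 degrees, less where a joint would pass 70% of its speed; a pose out of reach is approached as far as the arm can. A call with a number of a shift or a turn outside -1 to 1 is refused whole. A call with a gripper value outside its range is refused whole. The fingers move at their own pace and stop on an object; the grip force is fixed at half the most. Time passes only in rows, so rows that do not move let the fingers close. It gives the time, the measured TCP pose, the force, the opening and the grip force at its end, in the units of the state.
- observe(): the state, without advancing time (a new reading comes with each control period).
- snapshot(name): name is "scene" or "top" or "wrist"; returns a dict with "image" (384x512x3 uint8, blue, green, red), "z_map" (384x512 float32, mm along the optical axis (not along the pixel's ray), 0 where there is no reading), "mtx" (3x3 intrinsics, pixels), "xyz" and "rotation" of the camera in the world. Camera axes: x right, y up, looking along -z (the intrinsics and any distortion apply to the point x, -y, -z); pixel columns grow to the right and rows downward; lengths in mm; the calibration is good to about 2 mm. A picture is of the moment at which its call begins.
- close_job(): hands the job in; it is judged then, once.
The state is a dict: "time": time; "joint_positions": joint angles; "joint_vel": joint speeds; "tau": joint torques, N m; "eef_pos": TCP position; "ee_rot": TCP orientation; "contact_force": force on the tool from outside, world axes, zero at the start; "moment": the same for the moment, N m; "gripper_width": finger opening in mm; "gripper_force": force on a finger pad.
Only numpy, scipy, OpenCV 4.12 (cv2) and the standard library are available. Lean on these libraries where they do the work, as an engineer would, in place of code of your own. Each camera call takes 0.05 s, during which the arm holds its last target. There are 200 camera calls.

## Working session

There is one attempt and no reset: what is moved stays moved. The work goes in short steps, Python scripts to look and compute and a tool call to move; the robot and the scene stay as the last step left them, time stands still between calls to the robot, and variables do not carry over. Pictures are saved under pics/ and viewed, at most 10 in all, crops included, and the job is handed in when it is done.

Besides the shell and the picture viewer there is one more tool, called after ">>>" as name(argument=value, ...), one argument or row to a line, values as JSON. step_arm: Moves the arm, as the interface text tells. Shifts and turns lie within -1 to 1; 1 stands for 0.02 m of shift or 5 degrees of turn. Its arguments: {"type":"object","properties":{"steps":{"type":"array"}},"required":["steps"]}

```bash
mkdir -p pics; python3 - <<'E'
from rig import *
import cv2,numpy as np
o=observe();print({k:np.round(v,3) for k,v in o.items()})
for n in("top","scene"):
    s=snapshot(n);cv2.imwrite(f"pics/{n}0.png",s["image"]);np.savez(f"{n}0.npz",**s);print(n,s["xyz"],s["rotation"],s["mtx"])
E
```

```text
{'time': np.float64(0.0), 'joint_positions': array([-1.249,  0.354,  1.634, -0.   ,  1.155, -0.002]), 'joint_vel': array([ 0.   , -0.001,  0.001, -0.001, -0.   , -0.001]), 'tau': array([ 1.0000e-03, -5.9383e+01, -3.3421e+01,  7.0000e-02,  2.3000e-02,
       -0.0000e+00]), 'eef_pos': array([ 198.689, -592.062,  213.849]), 'ee_rot': array([-3.099, -0.506,  0.   ]), 'contact_force': array([-0.315,  0.568, -1.108]), 'moment': array([-0.026,  0.021,  0.006]), 'gripper_force': np.float64(0.0), 'gripper_width': np.float64(91.731)}
top [ 347.74811428   50.28250925 1017.47712819] [ 0.1193023  -0.16676025 -1.55506953] [[483.90687097   0.         257.13882462]
 [  0.         483.90687097 188.77866914]
 [  0.           0.           1.        ]]
scene [117.26646638 632.70290347 506.8336532 ] [ 0.37078299 -1.21704658 -2.2530728 ] [[351.414826     0.         257.79130659]
 [  0.         351.414826   191.02558339]
 [  0.           0.           1.        ]]
```

View pics/top0.png

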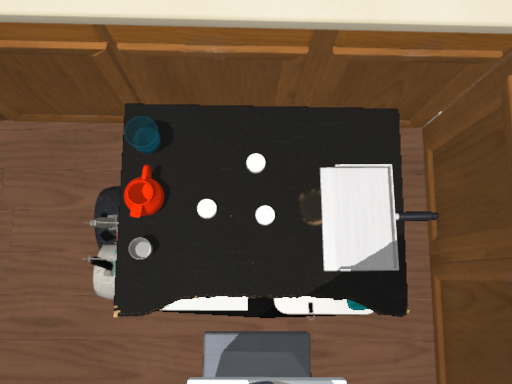

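View pics/scene0.png

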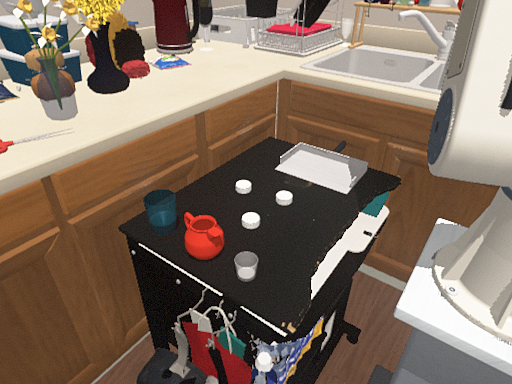

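The top view shows caps at about (256,163), (207,208) and (265,215). The pan covers columns 320–398 and rows 165–272, with its front lip on the left. The glass, jug and cup stand along the left end, well clear of the caps.

```bash
cat > h.py <<'E'
import numpy as np,cv2
from scipy.spatial.transform import Rotation as R
def cast(s,uv,z):
    uv=np.atleast_2d(uv).astype(float);K=s["mtx"]
    d=np.c_[(uv[:,0]-K[0,2])/K[0,0],-(uv[:,1]-K[1,2])/K[1,1],-np.ones(len(uv))]
    d=R.from_rotvec(s["rotation"]).apply(d);p=s["xyz"]
    return p+d*((z-p[2])/d[:,2])[:,None]
def blobs(s,amin=60):
    h=cv2.cvtColor(s["image"],cv2.COLOR_BGR2HSV)
    m=((h[...,1]<60)&(h[...,2]>150)).astype(np.uint8)
    n,l,st,c=cv2.connectedComponentsWithStats(m)
    return m,l,[(i,st[i],c[i]) for i in range(1,n) if st[i,4]>amin]
def caps(s,zt=18,lo=120,hi=700):
    out=[]
    for i,st,c in blobs(s)[2]:
        if lo<st[4]<hi and .6<st[2]/st[3]<1.6: out.append((st.tolist(),np.round(cast(s,c,zt)[0],1)))
    return out
E
python3 - <<'E'
from h import *
for n in("top","scene"):
    s=dict(np.load(n+"0.npz"))
    for c in caps(s):print(n,*c)
s=dict(np.load("top0.npz"));m,l,b=blobs(s)
for i,st,c in b:
    if 300<c[0]<420 and st[4]>2000:
        print(st,c)
        L=[(np.where(l[r]==i)[0].min(),r) for r in range(st[1]+6,st[1]+st[3]-6)]
        print(L[::8]); P=cast(s,np.array(L),0)
        vx,vy,x,y=cv2.fitLine(P[:,:2].astype(np.float32),cv2.DIST_HUBER,0,.01,.01).ravel();print("lip dir",vx,vy,x,y)
        print(P[[0,-1]])
        Q=[(np.where(l[r]==i)[0].max(),r) for r in range(st[1]+6,st[1]+st[3]-6)]
        Pb=cast(s,np.array(Q),28);print("back",Pb[[0,len(Pb)//2,-1]]);print(cv2.fitLine(Pb[:,:2].astype(np.float32),cv2.DIST_HUBER,0,.01,.01).ravel())
# table edges
print("table px",cast(s,[(126,106),(398,110),(405,305),(117,305),(160,197),(155,170),(150,250),(160,135)],0).round())
E
python3 -c "
import cv2
i=cv2.imread('pics/top0.png')[150:290,300:450]
cv2.imwrite('pics/crop.png',cv2.resize(i,None,fx=4,fy=4,interpolation=2))"
```

```text
top [246, 153, 20, 20, 299] [589.2  24.9  18. ]
top [197, 199, 20, 19, 310] [490.3 125.8  18. ]
top [255, 205, 20, 20, 307] [477.8   4.6  18. ]
top [135, 242, 16, 16, 193] [404.1 252.5  18. ]
top [98, 249, 19, 13, 166] [392.2 323.4  18. ]
top [93, 266, 22, 32, 537] [337.5 328.5  18. ]
top [205, 335, 30, 42, 692] [204.4 102.5  18. ]
scene [0, 0, 25, 29, 553] [ 4222.  -1031.7    18. ]
scene [22, 9, 22, 21, 245] [3687.6 -991.4   18. ]
scene [0, 39, 26, 24, 214] [2534.2 -274.9   18. ]
scene [236, 180, 15, 14, 185] [583.6  33.8  18. ]
scene [276, 190, 17, 15, 209] [473.6  13.2  18. ]
scene [242, 212, 18, 17, 256] [485.5 134.1  18. ]
scene [139, 243, 84, 53, 240] [492.9 332.7  18. ]
scene [235, 262, 22, 17, 203] [400.1 263.3  18. ]
scene [185, 306, 51, 48, 479] [380.6 384.7  18. ]
scene [241, 306, 46, 31, 168] [307.3 332.3  18. ]
[ 320  164   79  107 6863] [355.51712079 213.00976249]
[(np.int64(320), 170), (np.int64(320), 178), (np.int64(321), 186), (np.int64(321), 194), (np.int64(321), 202), (np.int64(322), 210), (np.int64(322), 218), (np.int64(322), 226), (np.int64(323), 234), (np.int64(323), 242), (np.int64(323), 250), (np.int64(323), 258)]
lip dir 0.99975413 0.022173416 476.56558 -118.01923
[[ 5.78862065e+02 -1.15565866e+02  1.13686838e-13]
 [ 3.77869137e+02 -1.20817493e+02  0.00000000e+00]]
back [[ 574.80018869 -263.90163102   28.        ]
 [ 474.93536683 -272.18516146   28.        ]
 [ 377.62368746 -181.53760156   28.        ]]
[ 9.9629593e-01 -8.5990548e-02  5.0656979e+02 -2.6252335e+02]
table px [[ 716.  309.   -0.]
 [ 718. -292.    0.]
 [ 296. -288.    0.]
 [ 292.  303.    0.]
 [ 515.  226.   -0.]
 [ 574.  239.    0.]
 [ 403.  242.    0.]
 [ 651.  232.    0.]]
```

View pics/crop.png

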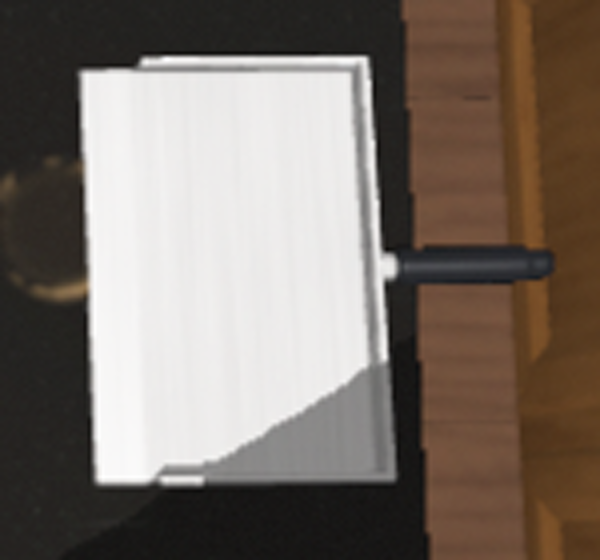

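>>> step_arm(
  steps=[
    [[0.5,-0.5,0,0,0,0,24],[0.9,-1,0,0,0,0,24],[0.9,-1,0,0,0,0,24],[0.9,-1,0,0,0,0,24],[0.9,-1,0,0,0,0,24],[0.9,-1,0,0,0,0,24],[0.9,-1,0,0,0,0,24],[0.9,-1,0,0,0,0,24],[0.9,-1,0,0,0,0,24],[0.9,-1,0,0,0,0,24],[0.9,-1,0,0,0,0,24],[0.9,-1,0,0,0,0,24],[0.9,-1,0,0,0,0,24],[0.9,-1,0,0,0,0,24],[0.9,-1,0,0,0,0,24],[0.9,-1,0,0,0,0,24],[0.9,-1,0,0,0,0,24],[0.9,-1,0,0,0,0,24],[0.9,-1,0,0,0,0,24],[0.9,-1,0,0,0,0,24]],
  ],
)

```text
time: 1.77
eef_pos: [408.1, -108.8, 214.5]
ee_rot: [-3.1, -0.506, 0.0]
contact_force: [0.6, -0.5, -0.2]
gripper_width: 24.2
gripper_force: 0.0
```

```bash
cat >> h.py <<'E'
from rig import observe,snapshot
def go(x,y,z,yaw):
    "tool-axis shift (units of 20mm, after turning to yaw) and turn (5deg units) to the target"
    o=observe();r=R.from_rotvec(o["ee_rot"]);X=r.apply([1,0,0]);Z=r.apply([0,0,1])
    cur=np.degrees(np.arctan2(X[1],X[0]));t=np.array([x,y,z])-o["eef_pos"]
    c,s=np.cos(np.radians(yaw)),np.sin(np.radians(yaw))
    tx,ty=np.array([c,s,0]),np.array([s,-c,0])
    print("t",o["time"],"pos",o["eef_pos"].round(1),"yaw",cur.round(2),"Zdown",Z.round(4),"w",round(float(o["gripper_width"]),1))
    print("shift units after turn",(np.array([t@tx,t@ty,-t[2]])/20).round(2),"turn z units",round((cur-yaw)/5,2))
E
python3 - <<'E'
from h import *
def plan(c,e,back):
    c,e=np.array(c),np.array(e);d=(e-c);L=np.linalg.norm(d);d=d/L
    return c-d*back,e-d*26,np.degrees(np.arctan2(-d[1],-d[0])),L
for n,c,e in(("C",(478,4.5),(412,-190)),("A",(589,25),(535,-190)),("B",(490,126),(474,-190))):
    print(n,*plan(c,e,56))
p=plan((478,4.5),(412,-190),56);go(*p[0],100,p[2])
E
```

```text
C [495.99477835  57.53006649] [ 420.35471852 -165.3788977 ] 71.25630092729696 205.39291613879968
A [602.64142664  79.31308755] [ 541.33351951 -164.78320935] 75.90106970860376 221.6776939613005
B [492.83181541 181.92835436] [ 475.31477144 -164.03326405] 87.1014232007183 316.4048040090416
t 1.7667 pos [ 408.1 -108.8  214.5] yaw 18.56 Zdown [-1.e-04  2.e-04 -1.e+00] w 24.2
shift units after turn [9.29 1.49 5.72] turn z units -10.54
```

>>> step_arm(
  steps=[
    [[0,0,0,0,0,-1,24],[0,0,0,0,0,-1,24],[0,0,0,0,0,-1,24],[0,0,0,0,0,-1,24],[0,0,0,0,0,-1,24],[0,0,0,0,0,-1,24],[0,0,0,0,0,-1,24],[0,0,0,0,0,-1,24],[0,0,0,0,0,-1,24],[0,0,0,0,0,-1,24],[0,0,0,0,0,-0.54,24],[1,0.16,0.7,0,0,0,24],[1,0.16,0.7,0,0,0,24],[1,0.16,0.7,0,0,0,24],[1,0.16,0.7,0,0,0,24],[1,0.17,0.7,0,0,0,24],[1,0.17,0.7,0,0,0,24],[1,0.17,0.7,0,0,0,24],[1,0.17,0.7,0,0,0,24],[1,0.17,0.12,0,0,0,24]],
  ],
)

```text
time: 3.43
eef_pos: [492.6, 51.4, 98.0]
ee_rot: [-2.552, -1.829, 0.005]
contact_force: [-0.5, 0.7, 0.5]
gripper_width: 23.8
gripper_force: 0.0
```

```bash
python3 - <<'E'
from h import *
go(496,57.5,7.5,71.26)
s=snapshot("top");cv2.imwrite("pics/t1.png",s["image"]);print([c for c in caps(s)])
E
```

```text
t 3.4333 pos [492.6  51.4  98. ] yaw 71.26 Zdown [-3.6e-03 -2.0e-04 -1.0e+00] w 23.8
shift units after turn [0.34 0.06 4.52] turn z units 0.0
[([135, 242, 16, 16, 192], array([404.2, 252.5,  18. ])), ([98, 250, 19, 12, 159], array([391.9, 323.5,  18. ])), ([93, 266, 22, 32, 532], array([337.5, 328.5,  18. ]))]
```

View pics/t1.png

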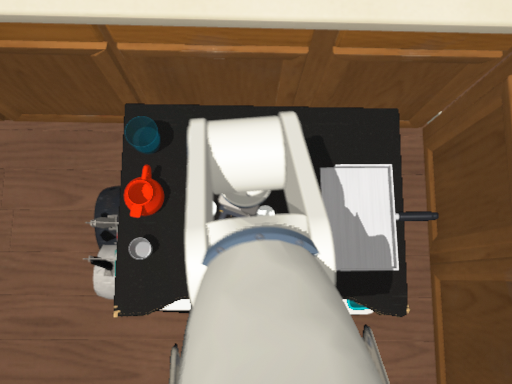

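The top view shows the arm over the middle of the trolley, near (245,200), with the jug, cup, glass and pan all clear of it. Next I'll lower behind cap C and start pushing.

>>> step_arm(
  steps=[
    [[0.2,0.06,0.9,0,0,0,24],[0.14,0,0.9,0,0,0,24],[0,0,0.9,0,0,0,24],[0,0,0.9,0,0,0,24],[0,0,0.6,0,0,0,24],[0,0,0.3,0,0,0,24],[0,0,0,0,0,0,24]],
  ],
)

```text
time: 4.07
eef_pos: [496.5, 56.1, 9.3]
ee_rot: [-2.553, -1.829, 0.003]
contact_force: [-0.2, -0.5, 0.1]
gripper_width: 24.1
gripper_force: 0.0
```

```bash
python3 - <<'E'
from h import *
go(420.4,-165.4,7.5,71.26)
s=snapshot("scene");cv2.imwrite("pics/s1.png",s["image"])
E
```

```text
t 4.0667 pos [496.5  56.1   9.3] yaw 71.26 Zdown [-2.3e-03 -2.0e-04 -1.0e+00] w 24.1
shift units after turn [-11.71  -0.04   0.09] turn z units -0.0
```

View pics/s1.png

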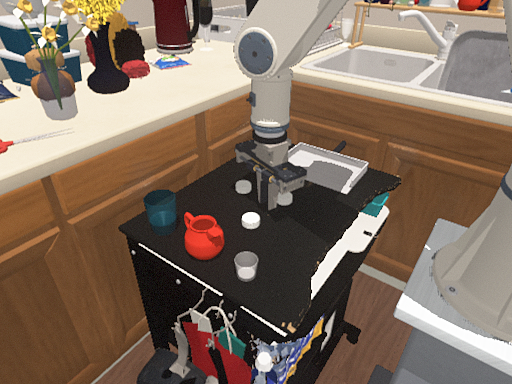

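The scene view shows the fingers lowered right behind cap C near (285,198), and the other caps untouched. Pushing now.

>>> step_arm(
  steps=[
    [[-0.2,0,0.05,0,0,0,24],[-0.3,0,0,0,0,0,24],[-0.3,0,0,0,0,0,24],[-0.2,0,0,0,0,0,24],[-0.2,0,0,0,0,0,24],[-0.3,0,0,0,0,0,24],[-0.4,0,0,0,0,0,24],[-0.4,0,0,0,0,0,24],[-0.4,0,0,0,0,0,24],[-0.4,0,0,0,0,0,24],[-0.4,0,0,0,0,0,24],[-0.3,0,0,0,0,0,24],[-0.3,0,0,0,0,0,24],[-0.3,0,0,0,0,0,24],[-0.2,0,0,0,0,0,24],[-0.2,0,0,0,0,0,24]],
  ],
)

```text
time: 5.45
eef_pos: [466.9, -35.2, 9.2]
ee_rot: [-2.554, -1.83, -0.0]
contact_force: [-0.8, 0.3, -0.4]
gripper_width: 24.1
gripper_force: 0.2
```

```bash
python3 - <<'E'
from h import *
go(420.4,-165.4,8,71.26)
s=snapshot("scene");a=s["image"]
cv2.imwrite("pics/s2.png",cv2.resize(a[120:280,180:420],None,fx=3,fy=3))
E
```

```text
t 5.45 pos [466.9 -35.2   9.2] yaw 71.24 Zdown [ 0.  0. -1.] w 24.1
shift units after turn [-6.91 -0.11  0.06] turn z units -0.0
```

View pics/s2.png

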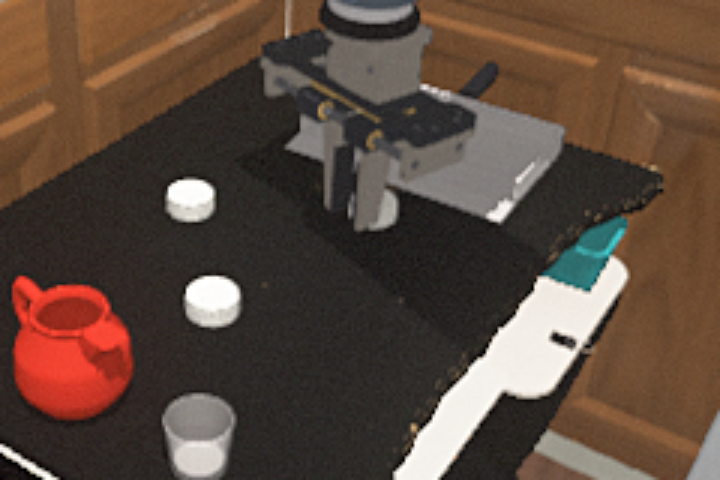

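The crop shows cap C cradled ahead of the two fingers at about crop (380,208) and lying flat. The push continues into the pan.

>>> step_arm(
  steps=[
    [[-0.3,0,0,0,0,0,24],[-0.3,0,0,0,0,0,24],[-0.3,0,0,0,0,0,24],[-0.3,0,0,0,0,0,24],[-0.3,0,0,0,0,0,24],[-0.3,0,0,0,0,0,24],[-0.3,0,0,0,0,0,24],[-0.3,0,0,0,0,0,24],[-0.3,0,0,0,0,0,24],[-0.3,0,0,0,0,0,24],[-0.3,0,0,0,0,0,24],[-0.3,0,0,0,0,0,24],[-0.3,0,0,0,0,0,24],[-0.3,0,0,0,0,0,24],[-0.3,0,0,0,0,0,24],[-0.3,0,0,0,0,0,24],[-0.3,0,0,0,0,0,24],[-0.3,0,0,0,0,0,24],[-0.3,0,0,0,0,0,24],[-0.3,0,0,0,0,0,24]],
  ],
)

```text
time: 7.17
eef_pos: [428.2, -149.0, 9.2]
ee_rot: [2.554, 1.83, -0.0]
contact_force: [0.5, 0.4, -0.3]
gripper_width: 23.9
gripper_force: 0.1
```

>>> step_arm(
  steps=[
    [[-0.25,0,0,0,0,0,24],[-0.25,0,0,0,0,0,24],[-0.15,0,0,0,0,0,24],[-0.1,0,0,0,0,0,24],[0,0,0,0,0,0,24],[0.3,0,0,0,0,0,24],[0.5,0,0,0,0,0,24],[0.5,0,0,0,0,0,24],[0,0,-0.7,0,0,0,24],[0,0,-1,0,0,0,24],[0,0,-1,0,0,0,24],[0,0,-1,0,0,0,24],[0,0,-0.5,0,0,0,24],[0,0,0,0,0,0,24]],
  ],
)

```text
time: 8.33
eef_pos: [433.7, -137.6, 95.0]
ee_rot: [2.55, 1.83, 0.004]
contact_force: [0.9, -0.8, -0.3]
gripper_width: 23.8
gripper_force: 0.0
```

```bash
python3 - <<'E'
from h import *
go(602.6,79.3,90,75.9)
s=snapshot("scene");a=s["image"]
cv2.imwrite("pics/s3.png",cv2.resize(a[120:280,180:420],None,fx=3,fy=3))
E
```

```text
t 8.3333 pos [ 433.7 -137.6   95. ] yaw 71.31 Zdown [ 0.0036 -0.0011 -1.    ] w 23.8
shift units after turn [12.57  5.55  0.25] turn z units -0.92
```

View pics/s3.png

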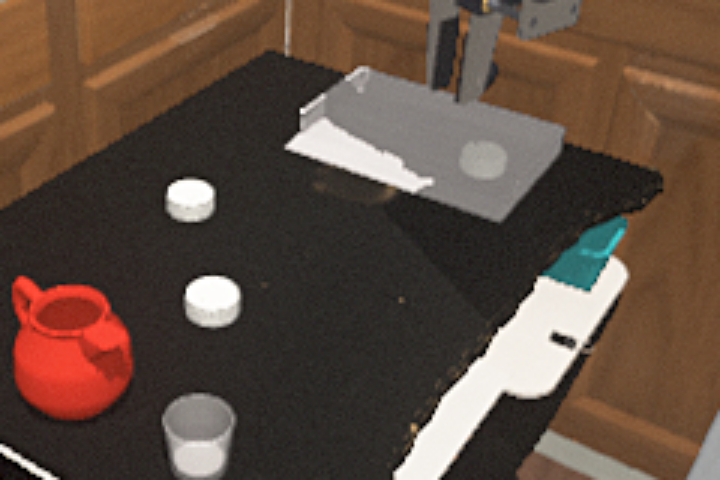

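Cap C lies flat in the pan at about crop (483,158). Caps A and B are where they were. Next is cap A.

>>> step_arm(
  steps=[
    [[0,0,0,0,0,-0.92,24],[0.6,0.3,0,0,0,0,24],[1,0.45,0,0,0,0,24],[1,0.45,0,0,0,0,24],[1,0.45,0,0,0,0,24],[1,0.45,0,0,0,0,24],[1,0.45,0,0,0,0,24],[1,0.45,0,0,0,0,24],[1,0.45,0,0,0,0,24],[1,0.45,0,0,0,0,24],[1,0.45,0,0,0,0,24],[1,0.45,0,0,0,0,24],[1,0.45,0,0,0,0,24],[1,0.3,0,0,0,0,24],[0,0,0,0,0,0,24],[0,0,0,0,0,0,24]],
  ],
)

```text
time: 9.72
eef_pos: [600.4, 80.1, 91.3]
ee_rot: [-2.476, -1.932, 0.003]
contact_force: [-0.1, -0.1, -0.0]
gripper_width: 23.6
gripper_force: 0.0
```

```bash
python3 - <<'E'
from h import *
go(602.6,79.3,8.5,75.9)
s=snapshot("wrist");cv2.imwrite("pics/w1.png",s["image"])
E
```

```text
t 9.7167 pos [600.4  80.1  91.3] yaw 75.95 Zdown [-2.3e-03 -3.0e-04 -1.0e+00] w 23.6
shift units after turn [-0.01  0.11  4.14] turn z units 0.01
```

View pics/w1.png

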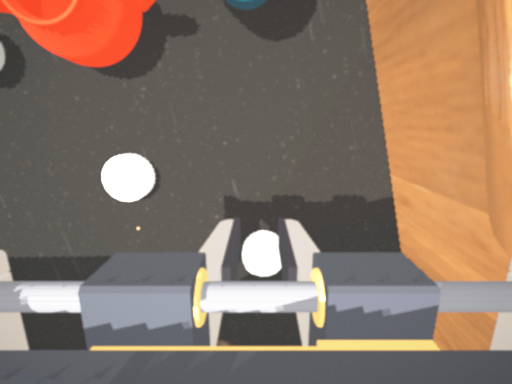

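The wrist view shows cap A at (262,253), centred between the two fingers, with cap B at (128,177). Now I'll lower and push.

>>> step_arm(
  steps=[
    [[0,0.1,0.8,0,0,0,24],[0,0,0.9,0,0,0,24],[0,0,0.9,0,0,0,24],[0,0,0.9,0,0,0,24],[0,0,0.4,0,0,0,24],[0,0,0.2,0,0,0,24],[0,0,0,0,0,0,24],[-0.2,0,0,0,0,0,24],[-0.3,0,0,0,0,0,24],[-0.3,0,0,0,0,0,24],[-0.2,0,0,0,0,0,24],[-0.2,0,0,0,0,0,24],[-0.3,0,0,0,0,0,24],[-0.4,0,0,0,0,0,24],[-0.4,0,0,0,0,0,24],[-0.4,0,0,0,0,0,24],[-0.4,0,0,0,0,0,24],[-0.4,0,0,0,0,0,24],[-0.3,0,0,0,0,0,24],[-0.2,0,0,0,0,0,24]],
  ],
)

```text
time: 11.43
eef_pos: [583.4, 0.2, 11.2]
ee_rot: [-2.479, -1.93, 0.0]
contact_force: [-0.4, 0.2, 1.2]
gripper_width: 24.2
gripper_force: 0.2
```

```bash
python3 - <<'E'
from h import *
go(541.3,-164.8,8.5,75.9)
s=snapshot("wrist");cv2.imwrite("pics/w2.png",s["image"])
E
```

```text
t 11.4333 pos [5.834e+02 2.000e-01 1.120e+01] yaw 75.82 Zdown [-1.e-04 -0.e+00 -1.e+00] w 24.2
shift units after turn [-8.52 -0.03  0.13] turn z units -0.02
```

View pics/w2.png

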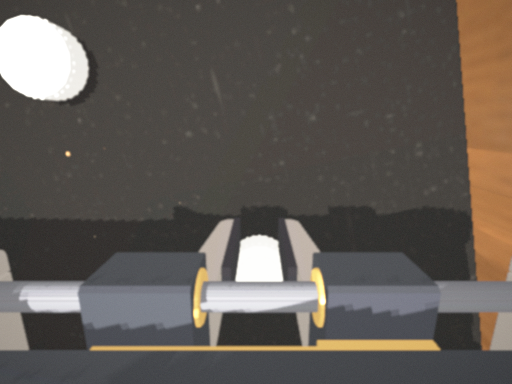

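The wrist view shows cap A at (260,262), cradled between the fingers. Cap B at (42,58) is clear. Pushing on.

>>> step_arm(
  steps=[
    [[-0.3,0,0.06,0,0,0,24],[-0.3,0,0.04,0,0,0,24],[-0.3,0,0,0,0,0,24],[-0.35,0,0,0,0,0,24],[-0.35,0,0,0,0,0,24],[-0.3,0,0,0,0,0,24],[-0.3,0,0,0,0,0,24],[-0.3,0,0,0,0,0,24],[-0.3,0,0,0,0,0,24],[-0.3,0,0,0,0,0,24],[-0.3,0,0,0,0,0,24],[-0.3,0,0,0,0,0,24],[-0.3,0,0,0,0,0,24],[-0.3,0,0,0,0,0,24],[-0.3,0,0,0,0,0,24],[-0.3,0,0,0,0,0,24],[-0.3,0,0,0,0,0,24],[-0.3,0,0,0,0,0,24],[-0.3,0,0,0,0,0,24],[-0.3,0,0,0,0,0,24]],
  ],
)

```text
time: 13.15
eef_pos: [553.7, -117.7, 9.3]
ee_rot: [2.478, 1.931, 0.0]
contact_force: [0.7, 0.9, 1.0]
gripper_width: 23.8
gripper_force: 0.7
```

```bash
python3 - <<'E'
from h import *
go(541.3,-164.8,8.5,75.9)
E
```

```text
t 13.15 pos [ 553.7 -117.7    9.3] yaw 75.85 Zdown [ 2.e-04  1.e-04 -1.e+00] w 23.8
shift units after turn [-2.44 -0.03  0.04] turn z units -0.01
```

>>> step_arm(
  steps=[
    [[-0.15,-0.1,0,0,0,0,24],[-0.15,-0.1,0,0,0,0,24],[-0.2,-0.1,0,0,0,0,24],[-0.25,-0.05,0,0,0,0,24],[-0.3,0,0,0,0,0,24],[-0.3,0,0,0,0,0,24],[-0.3,0,0,0,0,0,24],[-0.3,0,0,0,0,0,24],[-0.25,0,0,0,0,0,24],[-0.2,0,0,0,0,0,24],[0,0,0,0,0,0,24],[0.3,0,0,0,0,0,24],[0.5,0,0,0,0,0,24],[0.5,0,0,0,0,0,24],[0,0,-0.7,0,0,0,24],[0,0,-1,0,0,0,24],[0,0,-1,0,0,0,24],[0,0,-1,0,0,0,24],[0,0,-0.5,0,0,0,24],[0,0,0,0,0,0,24]],
  ],
)

```text
time: 14.82
eef_pos: [543.4, -136.1, 95.3]
ee_rot: [2.475, 1.93, 0.004]
contact_force: [0.6, -0.1, 0.1]
gripper_width: 23.9
gripper_force: 0.0
```

```bash
python3 - <<'E'
from h import *
go(492.8,182,90,87.1)
E
```

```text
t 14.8167 pos [ 543.4 -136.1   95.3] yaw 75.91 Zdown [ 3.8e-03 -8.0e-04 -1.0e+00] w 23.9
shift units after turn [15.76 -3.33  0.27] turn z units -2.24
```

>>> step_arm(
  steps=[
    [[0,0,0,0,0,-0.8,24],[0,0,0,0,0,-0.8,24],[0,0,0,0,0,-0.64,24],[0.6,-0.2,0,0,0,0,24],[1,-0.22,0,0,0,0,24],[1,-0.22,0,0,0,0,24],[1,-0.22,0,0,0,0,24],[1,-0.22,0,0,0,0,24],[1,-0.22,0,0,0,0,24],[1,-0.22,0,0,0,0,24],[1,-0.22,0,0,0,0,24],[1,-0.22,0,0,0,0,24],[1,-0.22,0,0,0,0,24],[1,-0.22,0,0,0,0,24],[1,-0.22,0,0,0,0,24],[1,-0.22,0,0,0,0,24],[1,-0.22,0,0,0,0,24],[1,-0.22,0,0,0,0,24],[0.6,0,0,0,0,0,24],[0,0,0,0,0,0,24]],
  ],
)

```text
time: 16.48
eef_pos: [491.1, 172.5, 92.7]
ee_rot: [-2.276, -2.164, 0.0]
contact_force: [0.4, 0.8, -0.5]
gripper_width: 23.5
gripper_force: 0.0
```

```bash
python3 - <<'E'
from h import *
go(492.5,174,8.5,87.1)
s=snapshot("top");a=s["image"]
w=snapshot("wrist")["image"]
h=np.hstack([cv2.resize(a[90:320,90:440],(400,263)),cv2.resize(w,(350,263))])
b=snapshot("scene")["image"][120:300,130:430];b=cv2.resize(b,(500,300))
b=np.hstack([b,np.zeros((300,250,3),np.uint8)])
cv2.imwrite("pics/m.png",np.vstack([h,b]))
E
```

```text
t 16.4833 pos [491.1 172.5  92.7] yaw 87.11 Zdown [-4.e-04  3.e-04 -1.e+00] w 23.5
shift units after turn [0.08 0.07 4.21] turn z units 0.0
```

View pics/m.png

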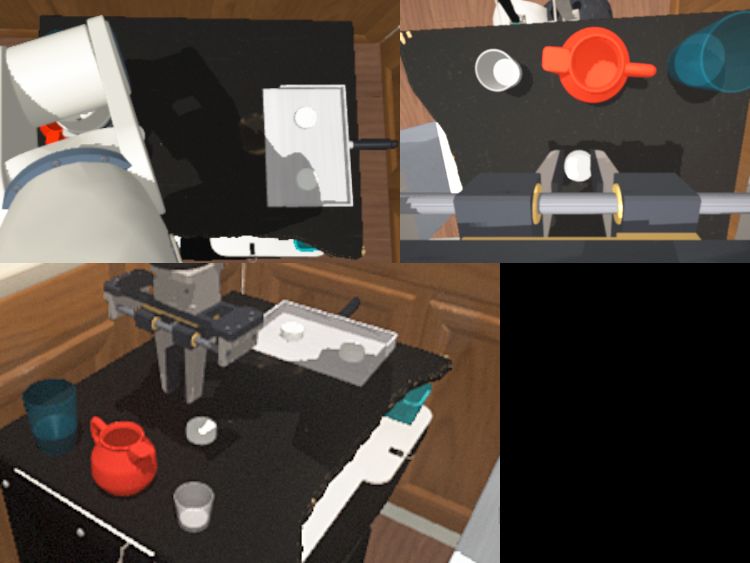

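The montage shows caps A and C lying flat in the pan at montage (305,117) and (307,179). Cap B is centred between the fingers, and the bystanders haven't moved. Next I'll lower and push B between the other two.

>>> step_arm(
  steps=[
    [[0.08,0.07,0.8,0,0,0,24],[0,0,0.9,0,0,0,24],[0,0,0.9,0,0,0,24],[0,0,0.9,0,0,0,24],[0,0,0.5,0,0,0,24],[0,0,0.2,0,0,0,24],[0,0,0.02,0,0,0,24],[-0.2,0,0,0,0,0,24],[-0.2,0,0,0,0,0,24],[-0.2,0,0,0,0,0,24],[-0.2,0,0,0,0,0,24],[-0.2,0,0,0,0,0,24],[-0.3,0,0,0,0,0,24],[-0.4,0,0,0,0,0,24],[-0.4,0,0,0,0,0,24],[-0.4,0,0,0,0,0,24],[-0.4,0,0,0,0,0,24],[-0.4,0,0,0,0,0,24],[-0.4,0,0,0,0,0,24],[-0.4,0,0,0,0,0,24]],
  ],
)

```text
time: 18.3
eef_pos: [488.9, 89.0, 8.8]
ee_rot: [-2.278, -2.163, 0.0]
contact_force: [0.4, 0.1, -0.3]
gripper_width: 24.2
gripper_force: 0.1
```

>>> step_arm(
  steps=[
    [[-0.4,0,0,0,0,0,24],[-0.4,0,0,0,0,0,24],[-0.4,0,0,0,0,0,24],[-0.4,0,0,0,0,0,24],[-0.4,0,0,0,0,0,24],[-0.4,0,0,0,0,0,24],[-0.4,0,0,0,0,0,24],[-0.4,0,0,0,0,0,24],[-0.4,0,0,0,0,0,24],[-0.4,0,0,0,0,0,24],[-0.4,0,0,0,0,0,24],[-0.4,0,0,0,0,0,24],[-0.4,0,0,0,0,0,24],[-0.3,0,0,0,0,0,24],[-0.3,0,0,0,0,0,24],[-0.3,0,0,0,0,0,24]],
  ],
)

```text
time: 19.63
eef_pos: [482.7, -32.6, 8.8]
ee_rot: [2.278, 2.163, 0.0]
contact_force: [-0.7, 0.1, -0.0]
gripper_width: 23.6
gripper_force: 0.1
```

```bash
python3 - <<'E'
from h import *
go(476.5,-141,8.5,87.1)
E
```

```text
t 19.6333 pos [482.7 -32.6   8.8] yaw 87.05 Zdown [ 0.  0. -1.] w 23.6
shift units after turn [-5.43 -0.04  0.01] turn z units -0.01
```

>>> step_arm(
  steps=[
    [[-0.3,0,0,0,0,0,24],[-0.3,0,0,0,0,0,24],[-0.3,0,0,0,0,0,24],[-0.3,0,0,0,0,0,24],[-0.3,0,0,0,0,0,24],[-0.3,0,0,0,0,0,24],[-0.3,0,0,0,0,0,24],[-0.3,0,0,0,0,0,24],[-0.3,0,0,0,0,0,24],[-0.3,0,0,0,0,0,24],[-0.3,0,0,0,0,0,24],[-0.3,0,0,0,0,0,24],[-0.3,0,0,0,0,0,24],[-0.3,0,0,0,0,0,24],[-0.3,0,0,0,0,0,24],[-0.3,0,0,0,0,0,24],[-0.3,0,0,0,0,0,24],[-0.2,0,0,0,0,0,24],[-0.1,0,0,0,0,0,24],[0,0,0,0,0,0,24]],
  ],
)

```text
time: 21.3
eef_pos: [477.2, -140.3, 8.8]
ee_rot: [2.278, 2.163, 0.0]
contact_force: [-0.7, 0.3, 0.3]
gripper_width: 24.1
gripper_force: 0.0
```

>>> step_arm(
  steps=[
    [[0.3,0,0,0,0,0,24],[0.5,0,0,0,0,0,24],[0.5,0,0,0,0,0,24],[0,0,-0.7,0,0,0,24],[0,0,-1,0,0,0,24],[0,0,-1,0,0,0,24],[0,0,-1,0,0,0,24],[1,0,-0.5,0,0,0,24],[1,0,0,0,0,0,24],[1,0,0,0,0,0,24],[1,0,0,0,0,0,24],[1,0,0,0,0,0,24],[1,0,0,0,0,0,24],[1,0,0,0,0,0,24],[1,0,0,0,0,0,24],[1,0,0,0,0,0,24],[0.5,0,0,0,0,0,24],[0,0,0,0,0,0,24]],
  ],
)

```text
time: 22.8
eef_pos: [488.0, 78.2, 92.8]
ee_rot: [-2.274, -2.167, -0.0]
contact_force: [-0.3, -0.8, -0.3]
gripper_width: 23.9
gripper_force: 0.0
```

```bash
python3 - <<'E'
from h import *
s=snapshot("top");s0=dict(np.load("top0.npz"))
a,b=s["image"],s0["image"]
roi=np.zeros(a.shape[:2],np.uint8);roi[160:280,318:402]=1
# caps: tops ~18mm above pan floor in depth -> height map
v,u=np.where(roi>0);z=s["z_map"][v,u];K=s["mtx"]
P=np.c_[(u-K[0,2])/K[0,0]*z,-(v-K[1,2])/K[1,1]*z,-z];P=R.from_rotvec(s["rotation"]).apply(P)+s["xyz"]
m=np.zeros_like(roi);ok=(P[:,2]>12)&(P[:,2]<26);m[v[ok],u[ok]]=1
n,l,st,c=cv2.connectedComponentsWithStats(m)
for i in range(1,n):
    if st[i,4]>40:
        q=P[(l[v,u]==i)];w=cast(s,c[i],21)[0]
        d=w[:2]-[475.5,-191];ax=np.array([.022,-1]);ay=np.array([1,.022])
        print(st[i],w.round(1),"pan xy",(d@ax).round(1),(d@ay).round(1),"z",np.percentile(q[:,2],[5,50,95]).round(1))
go(480,50,95,87)
E
```

```text
[335 164  64 106 247] [ 504.8 -246.9   21. ] pan xy 56.6 28.1 z [12.9 18.  25.6]
[348 183  20  19 292] [ 527.4 -190.1   21. ] pan xy 0.2 51.9 z [16.9 20.9 23.8]
[338 207  20  20 295] [ 475.2 -168.7   21. ] pan xy -22.3 0.2 z [17.2 20.8 23.9]
[395 212   7   9  46] [ 478.2 -275.8   21. ] pan xy 84.8 0.8 z [16.3 21.6 25.6]
[349 237  20  20 303] [ 414.3 -189.7   21. ] pan xy -2.6 -61.1 z [16.8 20.9 24.4]
t 22.85 pos [487.9  77.   92.7] yaw 87.21 Zdown [-2.e-04 -1.e-04 -1.e+00] w 23.9
shift units after turn [-1.37 -0.32 -0.12] turn z units 0.04
```

All three caps lie flat with their tops at 21 mm, which is pan floor plus cap height. They're well within the limits, and the robot is touching nothing.

```bash
python3 -c "
from rig import *
print(close_job())"
```

```text
the job is handed in; nothing more can be done
None
```

I pushed all three caps into the pan, where they measured flat and inside the limits, left the glass, cup and jug untouched, and handed the job in at about 23 s of the 61 s allowed; no verdict was returned.

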